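# Turn over a settled tin of pattern coating and stand it in the drip tray

## Robot

A 7-joint arm with a two-finger parallel gripper is mounted at the origin on the work surface. World frame = base frame: x ahead of the robot, y to its left, z up, the work surface at z = 0. Lengths are in m, angles in rad, forces in N, time in s.
With the tool pointing down it reaches from about 0.4 to 0.85 m from the base axis. Payload 10.4 kg.
Tool frame: the origin (TCP) lies between the finger pads; the fingertips stand ahead of it and the grasp point (between the pads) lies 3 mm ahead of it (r.tips_ahead is the z of the fingertips in the tool frame, in m); z points along the fingers, y is the line along which they close (so a half turn about z gives the same grasp; the last joint's range is limited). The gripper opens to 87 mm and grips with 3 to 60 N. Pads are 19 mm wide; open, the fingers measure 117 mm over their backs; the gripper's body (75 mm by 190 mm) begins 51 mm behind the grasp point.
Start: joints at [1.239, 0.332, -0.065, 1.46, 0.022, 1.35, -0.088], TCP at [0.19, -0.595, 0.245] pointing down, gripper open.
Joint ranges: [-2.6, 2.6], [-0.5, 2.12], [-1.47, 1.34], [0.16, 2.42], [-1.27, 4.41], [0.06, 2.06], [-2.6, 2.6]. Speed limits (rad/s): [2.22, 2.22, 2.79, 2.79, 3.14, 3.14, 3.14].

## Interface

Orientations are given as a unit quaternion [x, y, z, w].
In Python, from bench import telemetry, camera, get_calibration, r gives the robot as it stands.
- The arm moves only by the tool drive_tool, never from a script. Its argument "series" is one flat list of numbers, 7 for each row, row after row: the turn, a rotation vector about the tool's x, y, z in units of 5 degrees (1.0 is 5 degrees), then the shift along the tool's x, y, z in units of 40 mm (1.0 is 40 mm), then the opening, from -1 (shut) to 1 (fully open). A call has 1 to 10 rows; each row is the pose to reach, as a shift and turn from the pose commanded when the call began, along the tool's axes at that moment; what a row does not reach only later rows make up. A row lasts 1/12 s, in which the tool goes at most 41.7 mm and 7.16 degrees, less where a joint would pass 70% of its speed; a pose out of reach is approached as far as the arm can. A call with a gripper value outside its range is refused whole. The fingers move at their own pace and stop on an object; "grip_force" is the grip in N (left out, the last holds). Time passes only in rows, so rows that repeat a pose let the fingers close. It gives the time, the measured TCP pose, the force, the opening and the grip force at its end, in the units of the state.
- telemetry.read_state(): the state, without advancing time (a new reading comes with each control period).
- camera(name): name is "scene" or "top"; returns the picture (420x560x3 uint8, red, green, blue); there is no depth.
- get_calibration(name): a dict with "fovy" (degrees; the focal length in pixels is half the picture's height over the tangent of half this angle, whatever the lens; pixels are square), "cx", "cy" (the principal point, pixels), "xyz" and "rotation" of the camera in the world. Camera axes: x right, y up, looking along -z (the intrinsics and any distortion apply to the point x, -y, -z); pixel columns grow to the right and rows downward; lengths in m; the calibration is good to about 2 mm. A picture is of the moment at which its call begins. get_calibration takes no time and is no camera call.
- r.close_job(): hands the job in; it is judged then, once.
The state is a dict: "time": time; "joint_positions": joint angles; "joint_vel": joint speeds; "joint_torque": joint torques, N m; "ee_pos": TCP position; "eef_rot": TCP orientation; "ft_force": force on the tool from outside, world axes, zero at the start; "torque": the same for the moment, N m; "width": finger opening in m; "grip_force": force on a finger pad.
Only numpy, scipy, OpenCV 4.12 (cv2) and the standard library are available. Lean on these libraries where they do the work, as an engineer would, in place of code of your own. Each camera call takes 0.05 s, during which the arm holds its last target. There are 200 camera calls.

## Task

The coating in the tall oblong tin has settled: pick up that closed tin, turn it completely upside down, keep it upside down and steady for about two seconds, then turn it right way up again and stand it upright inside the steel drip tray. Whenever it touches down on the bench or in the tray, do it gently, without dropping or banging it, and leave the short tin, the round filler tin and the pattern where they are.

Things in the scene. Friction and masses are not known exactly. Their poses are not given: they have to be found in the camera images.
- tin: The taller of two plain tinplate oblong tins, closed: flat-sided body 72 (its x) by 50 (its y) by 150 mm high (z), black screw cap 36 mm wide on the middle of the top, up to 168 mm. 0.3 to 0.54 kg, centre of mass about 75 mm up. Origin at the centre of the underside, z up through the cap. Starts upright on the bench; lies stably on any side; gripped across its 50 mm.
- tray: Shallow open sheet-steel drip tray screwed to the bench: 190 mm (x) by 160 mm (y) outside, walls 4 mm thick and 12 mm high over the bench, floor about 4 mm thick. Origin at the centre of its underside, on the bench top.
- table: The bench with its flat dark steel top, at height 0 (world z = 0).
- short_tin: Bystander: a shorter tin of the same make, 72 by 50 by 95 mm, black cap to 113 mm. Origin at the centre of its underside. Leave it.
- filler_tin: Bystander: a squat round tin, 104 mm across, 70 mm high. Origin at the centre of its underside. Leave it.
- pattern: Bystander: a red-brown casting pattern, a 100 mm disc with four upright teeth, 46 mm high. Origin at the centre of its underside. Leave it.
Mind the look-alikes: they are no part of the job. Leave any purple look-alike of the tin alone.

How it is judged:
On the way:
1. the tin is upside down (its axis within 23 degrees of straight down) and steady for 1.2 s (angle between tin's own z axis and vertical above 2.74 rad and linear speed of tin below 0.08 m/s and angular speed of tin below 0.5 rad/s), for 1.2 s.
At the end, for the whole second after the job is handed in: The tin, having been upside down, stands upright (within 4.5 degrees) and at rest with its whole base on the tray's floor inside the rim, released; the short tin, the filler tin and the pattern stand within 30 mm of where they were (angle between tin's own z axis and vertical below 0.08 rad and x of tin in the frame of tray between -0.075 and 0.075 m and y of tin in the frame of tray between -0.06 and 0.06 m and z of tin in the frame of tray below 0.008 m and linear speed of tin below 0.02 m/s and angular speed of tin below 0.1 rad/s and distance of each of short_tin, filler_tin, pattern from where it was at the start of the episode below 0.03 m and angle between each of short_tin, filler_tin, pattern's own z axis and vertical below 0.15 rad); the robot touches nothing.
It fails at once if the tin is dropped: it moves at over 0.4 m/s (a fall of some 10 mm) while no finger touches it (linear speed of tin above 0.4 m/s and contact force between tin and the fingers below 0.3 N).
It fails at once if the tin is banged or pressed on the bench or the tray with more than 140 N (contact force between tin and table above 140 N or contact force between tin and tray above 140 N).
It fails at once if the short tin, the filler tin or the pattern is shifted more than 30 mm (distance of any of short_tin, filler_tin, pattern from where it was at the start of the episode above 0.03 m).
It also fails if it takes over 72 s, if anything falls off the work surface, if the arm or the gripper's body presses on something with over 40 N, if the wrist force passes 120 N, or if a joint passes its speed limit or range.

## Working session

There is one attempt and no reset: what is moved stays moved. The work goes in short steps, Python scripts to look and compute and a tool call to move; the robot and the scene stay as the last step left them, time stands still between calls to the robot, and variables do not carry over. Pictures are saved under pics/ and viewed, at most 10 in all, crops included, and the job is handed in when it is done.

Besides the shell and the picture viewer there is one more tool, called after ">>>" by a JSON object that holds its "api" and its "payload". drive_tool: Moves the arm, as the interface text tells. Its arguments: {"type":"object","properties":{"series":{"type":"array"},"grip_force":{"type":"number"}},"required":["series"]}

```bash
ls; mkdir -p pics; python3 - <<'E'
from bench import telemetry, camera, get_calibration, r
import cv2, numpy as np
for n in ("scene","top"):
    im=camera(n); cv2.imwrite(f"pics/{n}0.png",cv2.cvtColor(im,cv2.COLOR_RGB2BGR)); print(n,get_calibration(n))
s=telemetry.read_state(); print({k:s[k] for k in("time","ee_pos","eef_rot","width","ft_force")}, r.tips_ahead)
E
```

```text
pics
scene {'fovy': 53.889617719495064, 'cx': 279.30171584109354, 'cy': 209.68755498231857, 'xyz': array([ 0.99075445, -0.47579527,  0.87202805]), 'rotation': array([0.28819249, 0.11786871, 0.36808893, 0.8761065 ])}
top {'fovy': 56.4943304849338, 'cx': 273.90894765929784, 'cy': 204.69621841441426, 'xyz': array([ 0.48527683, -0.023414  ,  0.8874218 ]), 'rotation': array([-0.02745526,  0.02530228,  0.71188461, -0.70130329])}
{'time': 0.1, 'ee_pos': array([ 0.18985291, -0.59516141,  0.24390314]), 'eef_rot': array([ 9.88105345e-01,  1.53777415e-01, -1.10584011e-04, -5.66187356e-04]), 'width': 0.08706891965113571, 'ft_force': array([-0.27466162,  0.46764581,  0.25993721])} 0.022
```

View pics/scene0.png

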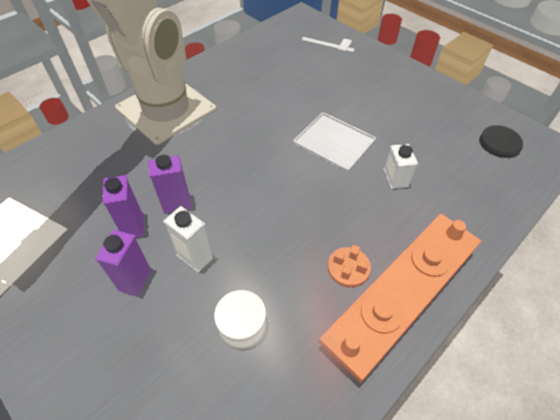

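View pics/top0.png

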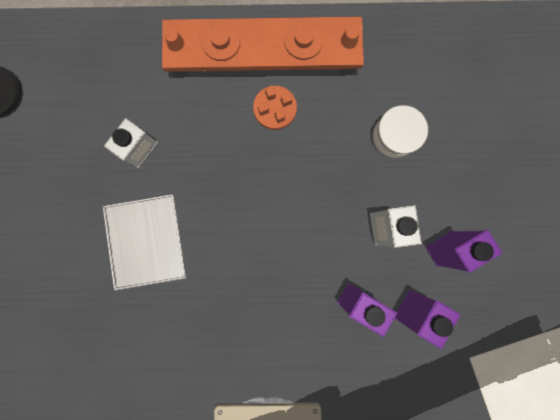

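White closed tins (scene view): the tall one is at (188,240) and the short one at (400,167). In the top view they are at (405,226) and (128,142). The purple look-alikes are at top (372,315), (440,323) and (480,250). The tray is at top (145,242), the filler tin at (402,130) and the pattern at (275,107). The tall white tin fits the description: it is plain tinplate and has the longer body.

```bash
cat > h.py <<'E'
import numpy as np, cv2
from scipy.spatial.transform import Rotation as R
from bench import telemetry, camera, get_calibration, r
def ray(n,uv,z):
    c=get_calibration(n); f=210/np.tan(np.radians(c["fovy"]/2))
    d=np.array([(uv[0]-c["cx"])/f,-(uv[1]-c["cy"])/f,-1]); d=R.from_quat(c["rotation"]).apply(d)
    return c["xyz"]+d*(z-c["xyz"][2])/d[2]
def pix(n,p):
    c=get_calibration(n); f=210/np.tan(np.radians(c["fovy"]/2))
    q=R.from_quat(c["rotation"]).inv().apply(np.array(p)-c["xyz"]); return np.array([c["cx"]-f*q[0]/q[2],c["cy"]+f*q[1]/q[2]])
E
python3 - <<'E'
from h import *
print([a for a in dir(r) if a[0]!='_'])
im=cv2.cvtColor(cv2.imread("pics/top0.png"),cv2.COLOR_BGR2RGB); hsv=cv2.cvtColor(im,cv2.COLOR_RGB2HSV)
def rect(m,box,z,name):
    k=np.zeros_like(m); x0,y0,x1,y1=box; k[y0:y1,x0:x1]=m[y0:y1,x0:x1]
    cs,_=cv2.findContours(k,cv2.RETR_EXTERNAL,cv2.CHAIN_APPROX_NONE); c=max(cs,key=cv2.contourArea)
    b=cv2.boxPoints(cv2.minAreaRect(c)); P=np.array([ray("top",p,z)[:2] for p in b])
    print(name,b.round(0).tolist(),"ctr",P.mean(0).round(4),"edges",np.linalg.norm(np.roll(P,-1,0)-P,axis=1).round(4),"yaw e0",[np.degrees(np.arctan2(*(P[i+1]-P[i])[::-1])).round(1) for i in(0,1)])
w=((hsv[...,1]<50)&(hsv[...,2]>165)).astype(np.uint8)*255
rect(w,(365,195,425,255),.15,"tall"); rect(w,(100,110,160,170),.095,"short")
w2=((hsv[...,1]<50)&(hsv[...,2]>110)).astype(np.uint8)*255
rect(w2,(95,190,195,295),.012,"tray"); rect(w2,(365,100,435,160),.07,"filler")
pu=((hsv[...,0]>125)&(hsv[...,0]<160)&(hsv[...,1]>80)&(hsv[...,2]>90)).astype(np.uint8)*255
for b,n in (((335,280,398,340),"p1"),((398,280,465,350),"p2"),((425,225,505,275),"p3")): rect(pu,b,.15,n)
dk=(hsv[...,2]<45).astype(np.uint8)*255
for b,n in (((392,212,424,242),"tall"),((110,126,135,150),"short"),((362,300,390,330),"p1"),((430,312,456,340),"p2"),((470,240,496,264),"p3")):rect(dk,b,.168,n+"cap")
re=((hsv[...,0]<12)&(hsv[...,1]>120)).astype(np.uint8)*255
rect(re,(245,78,305,135),.04,"pattern");rect(re,(150,10,380,75),.05,"casting")
cr=cv2.imread("pics/top0.png")[180:350,320:520]; sc=cv2.imread("pics/scene0.png")[140:310,90:290]
cv2.imwrite("pics/crop.png",cv2.resize(np.hstack([cr,sc]),None,fx=2,fy=2))
E
```

```text
['PlanningError', 'close_job', 'tips_ahead']
tall [[388.0, 209.0], [414.0, 204.0], [421.0, 243.0], [394.0, 247.0]] ctr [ 0.4969 -0.2661] edges [0.0514 0.0734 0.051  0.0734] yaw e0 [np.float64(-81.8), np.float64(-173.3)]
short [[104.0, 146.0], [125.0, 117.0], [144.0, 132.0], [123.0, 160.0]] ctr [0.6857 0.2857] edges [0.0725 0.0502 0.0723 0.0499] yaw e0 [np.float64(-36.6), np.float64(-128.1)]
tray [[100.0, 204.0], [173.0, 193.0], [186.0, 279.0], [113.0, 290.0]] ctr [0.4727 0.272 ] edges [0.1653 0.1943 0.1626 0.1941] yaw e0 [np.float64(-82.2), np.float64(-171.2)]
filler [[364.0, 121.0], [414.0, 96.0], [436.0, 140.0], [386.0, 165.0]] ctr [ 0.7007 -0.2916] edges [0.1207 0.1052 0.1197 0.1048] yaw e0 [np.float64(-64.1), np.float64(-156.1)]
p1 [[348.0, 316.0], [362.0, 291.0], [400.0, 314.0], [386.0, 338.0]] ctr [ 0.3336 -0.2036] edges [0.0532 0.0809 0.053  0.0806] yaw e0 [np.float64(-32.4), np.float64(-121.3)]
p2 [[416.0, 335.0], [435.0, 299.0], [461.0, 313.0], [441.0, 349.0]] ctr [ 0.315  -0.3219] edges [0.0752 0.0528 0.075  0.0524] yaw e0 [np.float64(-31.5), np.float64(-120.0)]
p3 [[453.0,
[... 694 characters left out ...]
cap [[428.0, 328.0], [435.0, 314.0], [440.0, 316.0], [434.0, 330.0]] ctr [ 0.3227 -0.3077] edges [0.0281 0.0107 0.0281 0.0106] yaw e0 [np.float64(-27.4), np.float64(-115.5)]
p3cap [[470.0, 257.0], [472.0, 242.0], [479.0, 243.0], [477.0, 258.0]] ctr [ 0.4504 -0.3868] edges [0.0279 0.0127 0.0279 0.0127] yaw e0 [np.float64(-10.6), np.float64(-98.5)]
pattern [[253.0, 86.0], [296.0, 86.0], [296.0, 128.0], [253.0, 128.0]] ctr [ 0.7658 -0.0258] edges [0.0957 0.0951 0.0949 0.0951] yaw e0 [np.float64(-90.9), np.float64(178.9)]
casting [[161.0, 19.0], [362.0, 16.0], [363.0, 68.0], [162.0, 71.0]] ctr [9.069e-01 1.000e-04] edges [0.4468 0.1186 0.4423 0.1187] yaw e0 [np.float64(-90.1), np.float64(179.0)]
```

View pics/crop.png

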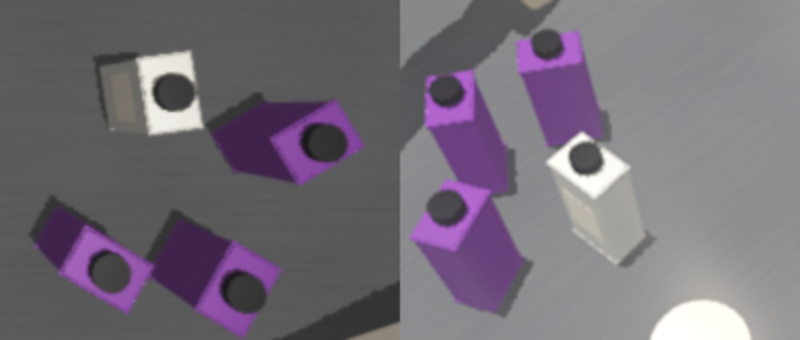

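The crop confirms it: the white tin measures 73x51 mm at z=0.15, and its neighbours are purple. I'll move off with a raised, tilted approach and log the joints so I can identify the arm's kinematics.

```bash
cat >> h.py <<'E'
def frame(z,y):
    z=np.array(z,float);z/=np.linalg.norm(z); y=np.array(y,float); y-=z*(y@z); y/=np.linalg.norm(y)
    return R.from_matrix(np.c_[np.cross(y,z),y,z])
def go(p,rot,s=None):
    "row numbers from the present pose to TCP p, orientation rot"
    s=s or telemetry.read_state(); R0=R.from_quat(s["eef_rot"])
    t=(R0.inv()*rot).as_rotvec(degrees=True)/5; d=R0.inv().apply(np.array(p)-s["ee_pos"])/.04
    print("turn",t.round(2),"shift",d.round(2),"rows>=",round(max(np.linalg.norm(t)*5/7.16,np.linalg.norm(d)*40/41.7),1))
def log():
    s=telemetry.read_state(); open("log.txt","a").write(repr([list(map(float,s[k])) for k in("joint_positions","ee_pos","eef_rot")])+"\n"); return s
def td(tilt,hd):  # tool direction: tilt from straight down, heading
    t,h=np.radians([tilt,hd]); return [np.sin(t)*np.cos(h),np.sin(t)*np.sin(h),-np.cos(t)]
def yd(h): return [-np.sin(np.radians(h)),np.cos(np.radians(h)),0]
E
python3 - <<'E'
from h import *
s=log(); print(s["joint_positions"])
c=ray("top",(407,226.3),.168); print("cap top",c, "scene pix",pix("scene",c)); print(ray("scene",(184,217),.168))
for sg in(1,-1):
    go([.42,-.28,.40],frame(td(0,7.5),sg*np.array(yd(7.5))),s)
    go([.36,-.28,.36],frame(td(45,7.5),sg*np.array(yd(7.5))),s)
E
```

```text
[ 1.23940913  0.33274705 -0.06470051  1.46079206  0.02159316  1.34990234
 -0.0885239 ]
cap top [ 0.49562154 -0.26533973  0.168     ] scene pix [182.99863889 215.63952383]
[ 0.49989177 -0.26594589  0.168     ]
turn [-0.000e+00 -2.000e-02 -3.396e+01] shift [ 7.88 -5.76 -3.9 ] rows>= 23.7
turn [-13.05  -1.18 -31.5 ] shift [ 6.45 -6.22 -2.9 ] rows>= 23.8
turn [-0.01  0.    2.04] shift [ 7.88 -5.76 -3.9 ] rows>= 10.1
turn [-0.81  8.98  1.93] shift [ 6.45 -6.22 -2.9 ] rows>= 9.0
```

>>> {"api": "drive_tool", "payload": {"series": [0,0,0.4,1.3,-1.2,-0.9,1,-0.8,9,1.9,6.45,-6.2,-2.9,1,-0.8,9,1.9,6.45,-6.2,-2.9,1,-0.8,9,1.9,6.45,-6.2,-2.9,1,-0.8,9,1.9,6.45,-6.2,-2.9,1,-0.8,9,1.9,6.45,-6.2,-2.9,1,-0.8,9,1.9,6.45,-6.2,-2.9,1,-0.8,9,1.9,6.45,-6.2,-2.9,1,-0.8,9,1.9,6.45,-6.2,-2.9,1,-0.8,9,1.9,6.45,-6.2,-2.9,1]}}

```text
time: 0.93
ee_pos: [0.3628, -0.2753, 0.3622]
eef_rot: [0.921, 0.065, 0.383, -0.025]
ft_force: [0.6, -0.4, 0.9]
width: 0.0867
grip_force: 0.0
```

```bash
python3 - <<'E'
from h import *
s=log(); print(s["joint_positions"].round(3),s["ee_pos"].round(3),R.from_quat(s["eef_rot"]).as_matrix().round(2),s["time"])
E
```

```text
[ 1.268 -0.335 -0.185  2.082 -0.861  1.21  -0.1  ] [ 0.363 -0.275  0.362] [[ 0.7   0.14  0.7 ]
 [ 0.1  -0.99  0.1 ]
 [ 0.71  0.   -0.71]] 0.9333
```

```bash
cat > kin.py <<'E'
import numpy as np, itertools
from scipy.spatial.transform import Rotation as R
from scipy.optimize import least_squares
L=[eval(l) for l in open("log.txt")]
def rots(q,s,b,c):
    T=R.from_euler("z",b); out=[]
    for i in range(7):
        T=T*R.from_euler("zyzyzyz"[i],s[i]*q[i]); out.append(T)
    return out[:-1]+[out[-1]*R.from_euler("z",c)]
def fit():
    best=None
    for s in itertools.product(*[(1,-1) if i in(0,2,4,6) else (1,) for i in range(7)]):
        for b0,c0 in itertools.product((0,1.57,3.14,-1.57),repeat=2):
            o=least_squares(lambda x:np.concatenate([(rots(q,s,*x)[-1].inv()*R.from_quat(e)).as_rotvec() for q,p,e in L]),[b0,c0])
            if best is None or o.cost<best[0]: best=(o.cost,s,o.x)
    return best
E
python3 - <<'E'
from kin import *
b=fit(); print(b)
E
```

```text
(np.float64(2.3592261646449716e-29), (-1, 1, -1, 1, -1, 1, -1), array([6.28318531, 1.57079633]))
```

```bash
python3 - <<'E'
from h import *
s=telemetry.read_state()
yt=-np.array(yd(7.5))
for t,p in((45,[.42,-.28,.50]),(80,[.42,-.20,.45])): go(p,frame(td(t,7.5),yt),s)
# grasp: tilt 45
for t in(45,50):
  d=np.array(td(t,7.5)); g=np.array([.498,-.266,.125]); print(t,"tcp grasp",(g-.003*d).round(4)); go(g-.003*d,frame(d,yt),s); go(g-.1*d,frame(d,yt),s)
E
```

```text
turn [-0.04 -0.03  0.09] shift [ 3.43  0.32 -1.43] rows>= 3.6
turn [-0.07  6.97  0.07] shift [ 2.74 -1.66 -0.36] rows>= 4.9
45 tcp grasp [ 0.4959 -0.2663  0.1271]
turn [-0.04 -0.03  0.09] shift [-1.82  0.22  6.51] rows>= 6.5
turn [-0.04 -0.03  0.09] shift [-1.81  0.21  4.08] rows>= 4.3
50 tcp grasp [ 0.4957 -0.2663  0.1269]
turn [-0.05  0.97  0.09] shift [-1.83  0.22  6.51] rows>= 6.5
turn [-0.05  0.97  0.09] shift [-2.03  0.21  4.09] rows>= 4.4
```

>>> {"api": "drive_tool", "payload": {"series": [0,7,0,2.75,-1.6,-0.4,1,0,7,0,2.75,-1.6,-0.4,1,0,7,0,2.75,-1.6,-0.4,1,0,7,0,2.75,-1.6,-0.4,1,0,7,0,2.75,-1.6,-0.4,1,0,7,0,2.75,-1.6,-0.4,1]}}

```text
time: 1.43
ee_pos: [0.4163, -0.2186, 0.4577]
eef_rot: [0.799, 0.063, 0.597, -0.037]
ft_force: [-1.1, 0.5, 0.9]
width: 0.0872
grip_force: 0.0
```

```bash
python3 - <<'E'
from h import *
s=log(); print(s["joint_positions"].round(3),s["ee_pos"].round(3),s["time"])
from kin import *
A=[];B=[]
for q,p,e in L:
    T=rots(q,(-1,1,-1,1,-1,1,-1),0,np.pi/2)
    c=[np.array([0,0,1.])]+[T[i].apply(v) for i,v in ((2,[0,0,1]),(2,[1,0,0]),(4,[0,0,1]),(4,[1,0,0]),(5,[1,0,0]),(6,[0,0,1]))]
    A.append(np.array(c).T);B.append(p)
A=np.vstack(A);B=np.concatenate(B)
for cols in([0,1,3,6],[0,1,3,5,6],[0,1,2,3,4,6],[0,1,2,3,4,5,6]):
    x,_,rk,_=np.linalg.lstsq(A[:,cols],B,rcond=None); print(cols,x.round(4),rk,np.abs(A[:,cols]@x-B).max().round(5))
E
```

```text
[ 0.774 -0.495  0.19   2.263 -1.264  1.031  0.086] [ 0.416 -0.219  0.458] 1.4333
[0, 1, 3, 6] [0.2528 0.42   0.4964 0.2808] 4 0.04204
[0, 1, 3, 5, 6] [ 0.2541  0.4254  0.4115 -0.0803  0.3164] 5 0.04163
[0, 1, 2, 3, 4, 6] [ 0.2252  0.4346  0.0372  0.4432 -0.0546  0.3358] 6 0.04185
[0, 1, 2, 3, 4, 5, 6] [ 0.1915  0.4471  0.0747  0.5041 -0.1243  0.113   0.3577] 7 0.04215
```

```bash
python3 - <<'E'
from h import *
s=telemetry.read_state()
go([.58,-.24,.5],frame(td(80,-15),-np.array(yd(-15))),s)
E
```

```text
turn [-4.5   1.24  1.25] shift [2.12 1.14 3.52] rows>= 4.1
```

>>> {"api": "drive_tool", "payload": {"series": [-4.5,1.2,1.2,2.1,1.1,3.5,1,-4.5,1.2,1.2,2.1,1.1,3.5,1,-4.5,1.2,1.2,2.1,1.1,3.5,1]}}

```text
time: 1.68
ee_pos: [0.5046, -0.242, 0.4797]
eef_rot: [0.789, -0.023, 0.613, 0.027]
ft_force: [1.7, -1.2, -0.7]
width: 0.087
grip_force: 0.0
```

```bash
python3 -c "
from h import *
s=log();print(s['joint_positions'].round(3))"
```

```text
[ 0.388 -0.499  0.229  2.24  -1.267  0.489 -0.07 ]
```

>>> {"api": "drive_tool", "payload": {"series": [-1.5,0.4,0.4,2,-2,1,1,-1.5,0.4,0.4,2,-2,1,1,-1.5,0.4,0.4,2,-2,1,1,-1.5,0.4,0.4,2,-2,1,1]}}

```text
time: 2.02
ee_pos: [0.5679, -0.1682, 0.5397]
eef_rot: [0.777, -0.072, 0.622, 0.066]
ft_force: [0.3, -0.4, -0.5]
width: 0.087
grip_force: 0.0
```

```bash
python3 -c "
from h import *
s=log();print(s['joint_positions'].round(3))"
```

```text
[ 0.522 -0.499 -0.196  2.15  -0.958  0.205 -0.668]
```

>>> {"api": "drive_tool", "payload": {"series": [0,-8,0,0,1.5,0,1,0,-8,0,0,1.5,0,1,0,-8,0,0,1.5,0,1,0,-8,0,0,1.5,0,1,0,-8,0,0,1.5,0,1,0,-8,0,0,1.5,0,1]}}

```text
time: 2.52
ee_pos: [0.5533, -0.2319, 0.5408]
eef_rot: [0.94, -0.093, 0.325, 0.04]
ft_force: [1.5, 1.8, -0.4]
width: 0.087
grip_force: 0.0
```

```bash
python3 - <<'E'
from h import *
s=log(); print(s["joint_positions"].round(3),s["ee_pos"].round(3),s["time"])
from kin import *
A=[];B=[];err=[]
I=np.eye(3)
for q,p,e in L:
    T=rots(q,(-1,1,-1,1,-1,1,-1),0,np.pi/2); err.append((T[-1].inv()*R.from_quat(e)).magnitude())
    c=[*I]+[T[0].apply(I[1])]+[T[2].apply(v) for v in I]+[T[4].apply(v) for v in I]+[T[5].apply(v) for v in I[:1]]+[T[6].apply(I[2])]
    A.append(np.array(c).T);B.append(p)
print("rot err",np.round(err,4))
A=np.vstack(A);B=np.concatenate(B)
for cols in([2,4+2,7+2,11],[2,4,6,7,9,11],[0,1,2,6,9,11],[2,4,6,7,9,10,11],[0,1,2,4,6,7,9,10,11],[2,3,4,5,6,7,8,9,10,11],range(12)):
    cols=list(cols);x,_,rk,sv=np.linalg.lstsq(A[:,cols],B,rcond=None); print(cols,x.round(3),rk,(A[:,cols]@x-B).round(3)[np.abs(A[:,cols]@x-B).argmax()])
E
```

```text
[ 1.027 -0.178 -0.532  1.523 -0.271  1.127 -1.263] [ 0.553 -0.232  0.541] 2.5167
rot err [0. 0. 0. 0. 0. 0.]
[2, 6, 9, 11] [0.286 0.389 0.499 0.279] 4 0.04
[2, 4, 6, 7, 9, 11] [ 0.238  0.038  0.419 -0.046  0.446  0.323] 6 0.041
[0, 1, 2, 6, 9, 11] [-0.039 -0.027  0.282  0.425  0.488  0.335] 6 -0.015
[2, 4, 6, 7, 9, 10, 11] [ 0.24   0.037  0.418 -0.045  0.446 -0.002  0.323] 7 0.041
[0, 1, 2, 4, 6, 7, 9, 10, 11] [-0.039 -0.025  0.263 -0.003  0.446 -0.028  0.494  0.012  0.357] 9 -0.007
[2, 3, 4, 5, 6, 7, 8, 9, 10, 11] [ 0.258 -0.022 -0.    -0.023  0.449 -0.    -0.     0.49  -0.     0.33 ] 10 0.0
[0, 1, 2, 3, 4, 5, 6, 7, 8, 9, 10, 11] [-0.     0.     0.258 -0.022 -0.    -0.023  0.449 -0.    -0.     0.49
 -0.     0.33 ] 12 -0.0
```

```bash
cat > ik.py <<'E'
import numpy as np
from scipy.spatial.transform import Rotation as R
from scipy.optimize import least_squares
from kin import rots
from h import frame,td,yd
LO=np.array([-2.6,-.5,-1.47,.16,-1.27,.06,-2.6]);HI=np.array([2.6,2.12,1.34,2.42,4.41,2.06,2.6])
def fk(q):
    T=rots(q,(-1,1,-1,1,-1,1,-1),0,np.pi/2)
    return np.array([0,0,.258])+T[0].apply([0,-.022,0])+T[2].apply([0,-.023,.449])+T[4].apply([0,0,.49])+T[6].apply([0,0,.33]),T[6]
def ik(p,rot,q0,reg=.01,m=.05):
    f=lambda q:np.concatenate([(fk(q)[0]-p)*3,(fk(q)[1].inv()*rot).as_rotvec(),reg*(q-q0)])
    o=least_squares(f,np.clip(q0,LO+m+1e-3,HI-m-1e-3),bounds=(LO+m,HI-m)); e=fk(o.x)
    return o.x,np.linalg.norm(e[0]-p)+(e[1].inv()*rot).magnitude()
def many(p,rot,n=12,seed=0):
    g=np.random.default_rng(seed); out=[]
    for _ in range(n):
        q,e=ik(p,rot,g.uniform(LO,HI),1e-4)
        if e<.005 and not any(np.abs(q-k).max()<.3 for k in out): out.append(q)
    return out
E
cat > s.py <<'E'
from ik import *
G=np.array([.498,-.266,.125])
for a in(30,45,55,65):
    d=np.array(td(a,7.5)); s=many(G-.003*d,frame(d,-np.array(yd(7.5)))); print("grasp",a,[q.round(2).tolist() for q in s])
for a in(45,55,65,90):
  for h in(-50,-20,0,30):
    for rr in (.35,.5,.65):
     for z in(.4,.7,.9):
      d=np.array(td(180-a,h)); s=many([rr*np.cos(np.radians(h)),rr*np.sin(np.radians(h)),z],frame(d,np.array(yd(h))),4)
      if s: print("inv",a,h,rr,z,len(s),s[0].round(2).tolist())
E
time timeout 500 python3 s.py
```

```text
grasp 30 [[1.87, 0.47, -1.42, 2.06, 0.25, 0.59, -1.05], [0.65, 0.1, -0.04, 2.11, -0.61, 0.62, -0.38], [-0.38, 0.13, 1.06, 2.15, -0.79, 0.69, -0.22], [0.94, 0.12, -0.35, 2.09, -0.55, 0.61, -0.43]]
grasp 45 [[2.02, 0.51, -1.42, 2.19, -0.27, 0.33, -0.44], [0.94, 0.11, -0.22, 2.24, -1.22, 0.58, 0.29]]
grasp 55 [[2.09, 0.67, -1.42, 2.26, -0.64, 0.23, 0.07], [1.96, 0.44, -1.22, 2.26, -1.22, 0.39, 0.54]]
grasp 65 [[2.16, 0.95, -1.42, 2.3, -0.85, 0.14, 0.5]]
inv 45 -50 0.65 0.4 1 [1.65, 0.89, -0.94, 2.17, 3.66, 1.83, -0.94]
inv 45 -50 0.65 0.7 1 [1.48, 0.01, -0.71, 2.08, 3.07, 1.3, -1.48]
inv 45 -50 0.65 0.9 1 [1.21, -0.15, -0.39, 1.79, 3.04, 0.86, -1.51]
inv 45 -20 0.65 0.4 2 [1.2, 0.97, -1.03, 2.16, 3.74, 1.77, -0.87]
inv 45 -20 0.65 0.7 2 [1.24, 0.02, -0.99, 2.07, 3.09, 1.3, -1.48]
inv 45 -20 0.65 0.9 2 [0.92, -0.16, -0.59, 1.78, 3.05, 0.86, -1.56]
inv 45 0 0.65 0.4 2 [0.83, 0.95, -1.0, 2.16, 3.72, 1.79, -0.89]
inv 45 0 0.65 0.7 2 [1.31, 0.1, -1.42, 2.06, 3.13, 1.3, -1.42]
inv 45 0 0.65 0.9 2 [0.72, -0.17, -0.71, 1.77, 3.05, 0.86, -1.6]
inv 45 30 0.65 0.4 2 [0.37, 1.03, -1.08, 2.16, 3.79,
[... 1658 characters left out ...]
]
inv 65 30 0.65 0.9 1 [-0.26, -0.3, -0.28, 1.71, 2.99, 0.29, -1.5]
inv 90 -50 0.65 0.4 1 [1.23, -0.14, -0.46, 2.37, 2.97, 0.67, -1.5]
inv 90 -50 0.65 0.7 1 [0.42, -0.43, 0.21, 1.92, 1.38, 0.27, 0.28]
inv 90 -50 0.65 0.9 1 [-0.23, -0.45, 0.53, 1.43, 1.08, 0.7, 0.88]
inv 90 -20 0.65 0.4 1 [0.93, -0.14, -0.67, 2.36, 3.0, 0.67, -1.55]
inv 90 -20 0.65 0.7 1 [0.06, -0.41, 0.1, 1.91, 1.3, 0.2, 0.32]
inv 90 -20 0.65 0.9 1 [-0.67, -0.42, 0.49, 1.43, 1.01, 0.66, 0.9]
inv 90 0 0.65 0.4 1 [0.71, -0.15, -0.79, 2.35, 3.02, 0.67, -1.59]
inv 90 0 0.65 0.7 1 [-0.22, -0.4, 0.05, 1.91, 1.25, 0.18, 0.34]
inv 90 0 0.65 0.9 1 [-0.79, -0.37, 0.39, 1.43, 0.83, 0.59, 0.98]
real	0m54.954s
user	0m55.493s
sys	0m0.048s
```

```bash
cat > s2.py <<'E'
from ik import *
import sys
qc=np.array([1.027,-.178,-.532,1.523,-.271,1.127,-1.263])
for a in(40,45,50):
    ca,sa=np.cos(np.radians(a)),np.sin(np.radians(a))
    zt=np.array([-sa,0,-ca]) # tin z in tool frame: tool z=sa X-ca Z, tool x = y cross z; solved below
    G=np.array([.498,-.266,.122]); d=np.array(td(a,7.5)); rg=frame(d,-np.array(yd(7.5)))
    zt=rg.inv().apply([0,0,1])
    q=qc
    for p in(G-.1*d,G-.003*d): q,e=ik(p,rg,q); 
    qg=q; print(a,"grasp",q.round(2),round(e,4))
    for tx,ty,h in((.4727,.272,8),(.4727,.272,30),(.4727,.272,50)):
        dd=np.array(td(a,h)); print("  place",h,[s.round(2).tolist() for s in many(np.array([tx,ty,.126])-.003*dd,frame(dd,-np.array(yd(h))),6)])
    A=[]
    for h0 in(-30,-10,7.5,20):
      for p in([.5,-.25,.45],[.55,-.15,.5],[.6,0,.5]):
        dd=np.array(td(a,h0)); qa,e=ik(p,frame(dd,-np.array(yd(h0))),qg)
        if e<.005:A.append((h0,p,qa))
    res=[]
    for h in(-40,-20,0,20):
      for rr in(.55,.65,.72):
       for z in(.6,.7,.8,.9):
        dd=np.array(td(180-a,h)); B=many([rr*np.cos(np.radians(h)),rr*np.sin(np.radians(h)),z],frame(dd,np.array(yd(h))),3)
        for qb in B:
         for h0,p,qa in A:
          t=[];zm=9
          for s in np.linspace(0,1,13):
            P,T=fk(qa+s*(qb-qa)); c=T.apply(zt)
            lever=-c*.047; m=np.cross(lever,[0,0,-1]); t.append(abs(m@T.as_matrix()[:,1])); zm=min(zm,(P-c*.125)[2]-.04,P[2]-.05)
          if zm>.24: res.append((np.abs(qb-qa).max()+20*max(t),max(t),zm,h0,p,h,rr,z,qa.round(2).tolist(),qb.round(2).tolist()))
    res.sort(key=lambda x:x[0])
    for x in res[:3]:print("  ",x)
E
time timeout 570 python3 s2.py
```

```text
40 grasp [ 1.05  0.12 -0.37  2.19 -0.98  0.55  0.03] 0.0001
  place 8 []
  place 30 [[0.4, -0.07, -1.0, 2.34, 0.06, 0.15, -1.73], [0.88, -0.16, -1.42, 2.33, -0.7, 0.17, -1.0], [-0.42, -0.08, -0.23, 2.37, 0.42, 0.17, -2.09]]
  place 50 [[1.01, 0.07, -1.42, 2.28, -0.85, 0.32, -0.34], [0.16, -0.01, -0.59, 2.31, -0.99, 0.34, -0.26], [-1.28, -0.12, 0.83, 2.37, -0.74, 0.29, -0.46]]
   (np.float64(2.967043195882891), np.float64(0.004043828325537148), np.float64(0.3279246158281949), -30, [0.6, 0, 0.5], -40, 0.72, 0.6, [1.38, -0.45, -1.21, 1.56, -0.14, 1.1, -2.01], [-0.31, 0.63, 1.13, 2.03, 2.74, 1.56, -1.97])
   (np.float64(3.1274219670244716), np.float64(0.00166361927106272), np.float64(0.3349936692459329), -30, [0.6, 0, 0.5], -20, 0.72, 0.6, [1.38, -0.45, -1.21, 1.56, -0.14, 1.1, -2.01], [-0.26, 0.38, 0.59, 2.01, 2.95, 1.62, -1.68])
   (np.float64(3.185147104959908), np.float64(0.001567663750687392), np.float64(0.3349936692459329), -30, [0.6, 0, 0.5], 0, 0.72, 0.6, [1.38, -0.45, -1.21, 1.56, -0.14, 1.1, -2.01], [-0.39, 0.35, 0.34, 2.0, 3.01, 1.63, -1.6])
45 grasp [ 1.09  0.13 -0.37  2.23 -
[... 891 characters left out ...]
3678853), np.float64(0.0014266786895124539), np.float64(0.33503587512166827), -30, [0.6, 0, 0.5], 20, 0.65, 0.6, [1.12, -0.45, -1.09, 1.7, 0.08, 0.9, -2.2], [-0.19, 0.06, -0.28, 2.22, 3.06, 1.41, -1.47])
   (np.float64(3.0399406796769997), np.float64(0.002000973464458827), np.float64(0.33503587512166827), -30, [0.6, 0, 0.5], 20, 0.72, 0.6, [1.12, -0.45, -1.09, 1.7, 0.08, 0.9, -2.2], [-0.35, 0.2, -0.1, 2.06, 3.08, 1.39, -1.48])
   (np.float64(3.076744116378467), np.float64(0.007168947740762882), np.float64(0.33503587512166827), -30, [0.6, 0, 0.5], -40, 0.55, 0.7, [1.12, -0.45, -1.09, 1.7, 0.08, 0.9, -2.2], [0.9, -0.35, -0.3, 2.31, 3.01, 1.11, -1.54])
real	1m30.657s
user	1m30.813s
sys	0m0.086s
```

```bash
sed -e 's/(40,45,50)/(28,34)/' -e 's/.122\]/.127]/' -e 's/(.4727,.272,8),(.4727,.272,30),(.4727,.272,50)/(.495,.275,10),(.495,.275,30),(.495,.275,50)/' -e 's/.126\])/.131])/' -e 's/.047;/.052;/' -e 's/res\[:3\]/res[:6]/' s2.py > s3.py; timeout 570 python3 s3.py
```

```text
28 grasp [ 1.02  0.13 -0.45  2.07 -0.45  0.63 -0.53] 0.0
  place 10 [[0.06, 0.1, -0.81, 2.11, 0.58, 0.62, -2.55], [-0.26, 0.07, -0.49, 2.12, 0.52, 0.6, -2.51], [-1.4, 0.02, 0.68, 2.17, 0.44, 0.58, -2.45]]
  place 30 [[0.74, 0.25, -1.42, 2.12, 0.57, 0.55, -2.08], [-0.12, 0.04, -0.5, 2.14, 0.13, 0.48, -1.76], [-1.3, -0.02, 0.7, 2.2, 0.11, 0.47, -1.73]]
  place 50 [[0.83, 0.34, -1.42, 2.09, 0.31, 0.55, -1.43], [-0.04, 0.07, -0.45, 2.12, -0.3, 0.53, -0.95], [-1.21, 0.02, 0.75, 2.17, -0.4, 0.54, -0.86]]
   (np.float64(2.2249559646781294), np.float64(0.005416382491406564), np.float64(0.2428308938030068), -30, [0.6, 0, 0.5], -40, 0.72, 0.6, [0.56, 0.01, -0.81, 1.39, 0.35, 1.39, -2.35], [-0.24, 0.89, 1.14, 1.89, 2.47, 1.69, -2.11])
   (np.float64(2.3311123556042364), np.float64(0.005694559189979161), np.float64(0.2673789318793953), -30, [0.6, 0, 0.5], -20, 0.72, 0.6, [0.56, 0.01, -0.81, 1.39, 0.35, 1.39, -2.35], [-0.52, 0.79, 1.02, 1.89, 2.57, 1.75, -2.02])
   (np.float64(2.3923729210904074), np.float64(0.005871853819557231), np.float64(0.2806557508855535), -30, [0.6, 0, 0.5], 0, 0.72, 0.6, 
[... 1834 characters left out ...]
, -1.91])
   (np.float64(3.138906333441503), np.float64(0.0026536209421125444), np.float64(0.33497414958988675), -30, [0.6, 0, 0.5], 0, 0.72, 0.6, [1.55, -0.45, -1.3, 1.47, -0.24, 1.22, -1.94], [-0.68, 0.52, 0.71, 1.96, 2.85, 1.73, -1.78])
   (np.float64(3.224444670492981), np.float64(0.00404750517944109), np.float64(0.33497414958988675), -30, [0.6, 0, 0.5], -40, 0.72, 0.7, [1.55, -0.45, -1.3, 1.47, -0.24, 1.22, -1.94], [-0.16, 0.39, 0.92, 1.91, 2.91, 1.53, -1.76])
   (np.float64(3.2494438969760058), np.float64(0.0021900846899580396), np.float64(0.33497414958988675), -30, [0.6, 0, 0.5], 20, 0.72, 0.6, [1.55, -0.45, -1.3, 1.47, -0.24, 1.22, -1.94], [-0.77, 0.44, 0.4, 1.94, 2.97, 1.75, -1.65])
```

```bash
python3 - <<'E'
from h import *
d=np.array(td(28,7.5)); G=np.array([.498,-.266,.127]); rg=frame(d,-np.array(yd(7.5)))
print((G-.1*d).round(3)); go(G-.1*d,rg)
E
```

```text
[ 0.451 -0.272  0.215]
turn [ 2.23 -2.01 -3.12] shift [-6.85  1.38  4.99] rows>= 8.2
```

>>> {"api": "drive_tool", "payload": {"series": [2.2,-2,-3.1,-3.4,0.7,2,1,2.2,-2,-3.1,-3.4,0.7,2,1,2.2,-2,-3.1,-3.4,0.7,2,1,2.2,-2,-3.1,-3.4,0.7,2,1,2.2,-2,-3.1,-6.85,1.4,5,1,2.2,-2,-3.1,-6.85,1.4,5,1,2.2,-2,-3.1,-6.85,1.4,5,1,2.2,-2,-3.1,-6.85,1.4,5,1,2.2,-2,-3.1,-6.85,1.4,5,1,2.2,-2,-3.1,-6.85,1.4,5,1]}}

```text
time: 3.35
ee_pos: [0.4519, -0.2708, 0.2079]
eef_rot: [0.968, 0.063, 0.241, -0.018]
ft_force: [-0.3, 0.3, 0.8]
width: 0.0871
grip_force: 0.0
```

```bash
python3 - <<'E'
from h import *
s=log(); print(s["joint_positions"].round(3))
d=np.array(td(28,7.5)); G=np.array([.498,-.266,.127]); rg=frame(d,-np.array(yd(7.5)))
go(G-.003*d,rg)
im=camera("scene"); c=cv2.resize(cv2.cvtColor(im,cv2.COLOR_RGB2BGR)[110:320,60:340],None,fx=2,fy=2); cv2.imwrite("pics/pre.png",c)
E
```

```text
[ 1.039 -0.048 -0.36   2.052 -0.498  0.848 -0.484]
turn [-0.06 -0.   -0.02] shift [0.07 0.04 2.26] rows>= 2.2
```

View pics/pre.png

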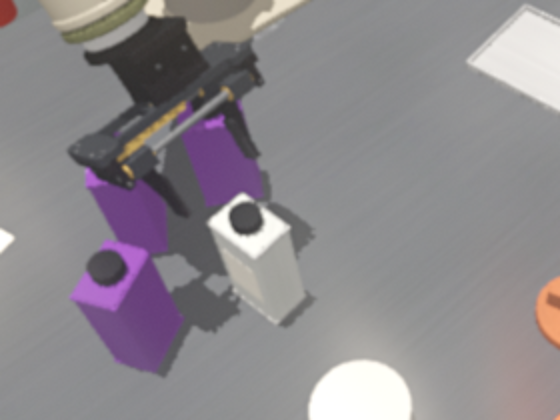

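The fingers sit astride the white tin, which is at (262,265) in the crop. Before descending I'll check the height of the purple tin at its right by casting rays from both views.

```bash
python3 - <<'E'
from h import *
def tri(a,b):
    A0,A1=ray("top",a,0),ray("top",a,.3); B0,B1=ray("scene",b,0),ray("scene",b,.3)
    u,v=(A1-A0)/.3,(B1-B0)/.3; M=np.r_[np.c_[u,-v]]; x=np.linalg.lstsq(M,B0-A0,rcond=None)[0]; return (A0+x[0]*u).round(4),(B0+x[1]*v).round(4)
for n,a,b in(("tall cap",(407,226.3),(184,217)),("p3",(482.5,251),(114,243.5)),("p2",(442.5,326),(114.5,185)),("p1",(375,316),(164,162))): print(n,*tri(a,b))
E
```

```text
tall cap [ 0.4957 -0.2665  0.1646] [ 0.4972 -0.2648  0.1641]
p3 [ 0.4482 -0.4048  0.1611] [ 0.4492 -0.4036  0.1605]
p2 [ 0.3141 -0.3243  0.1624] [ 0.3164 -0.3217  0.1608]
p1 [ 0.3331 -0.2031  0.1599] [ 0.3343 -0.2018  0.1593]
```

>>> {"api": "drive_tool", "payload": {"series": [0,0,0,0.1,0,0.6,1,0,0,0,0.1,0,1.2,1,0,0,0,0.1,0,1.8,1,0,0,0,0.1,0,2.2,1,0,0,0,0.1,0,2.2,1,0,0,0,0.1,0,2.2,1]}}

```text
time: 3.9
ee_pos: [0.5008, -0.2658, 0.139]
eef_rot: [0.967, 0.065, 0.245, -0.016]
ft_force: [-0.6, -0.3, 1.1]
width: 0.0871
grip_force: 0.0
```

>>> {"api": "drive_tool", "payload": {"series": [0,0,0,0,0,0,-1,0,0,0,0,0,0,-1,0,0,0,0,0,0,-1,0,0,0,0,0,0,-1,0,0,0,0,0,0,-1,0,0,0,0,0,0,-1,0,0,0,0,0,0,-1,0,0,0,0,0,0,-1], "grip_force": 30}}

```text
time: 4.57
ee_pos: [0.4997, -0.2662, 0.1377]
eef_rot: [0.967, 0.064, 0.244, -0.016]
ft_force: [-1.3, 0.1, 1.1]
width: 0.0498
grip_force: 29.9
```

```bash
python3 - <<'E'
from h import *
s=log(); print(s["joint_positions"].round(3),R.from_quat(s["eef_rot"]).as_matrix()[:,2].round(3),s["width"])
c=cv2.resize(cv2.cvtColor(camera("scene"),cv2.COLOR_RGB2BGR)[110:320,60:340],None,fx=2,fy=2); cv2.imwrite("pics/grip.png",c)
E
```

```text
[ 0.982  0.117 -0.407  2.059 -0.462  0.644 -0.526] [ 0.47   0.061 -0.88 ] 0.0497594501181282
```

View pics/grip.png

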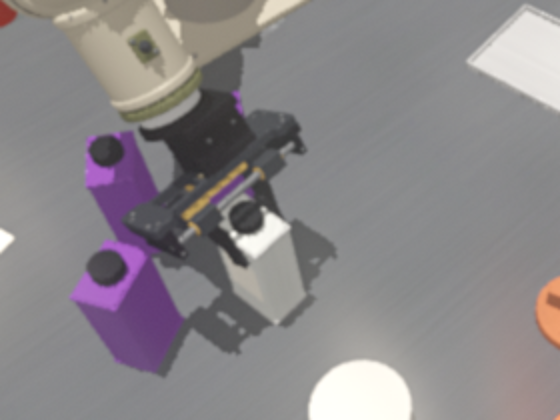

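Gripped: the opening is 49.8 mm and both fingers are on the white tin. Raising the force and lifting.

>>> {"api": "drive_tool", "payload": {"series": [0,0,0,0,0,0,-1,0,0,0,0,0,0,-1,0,0,0,0.1,0,-0.2,-1,0,0,0,0.35,0,-0.65,-1,0,0,0,0.7,0,-1.3,-1,0,0,0,1.1,0,-2.1,-1,0,0,0,1.5,0,-2.85,-1,0,0,0,1.95,0,-3.6,-1,0,0,0,2.35,0,-4.4,-1,0,0,0,2.35,0,-4.4,-1], "grip_force": 55}}

```text
time: 5.45
ee_pos: [0.5005, -0.2664, 0.3449]
eef_rot: [0.967, 0.065, 0.247, -0.013]
ft_force: [0.9, 0.3, -3.2]
width: 0.0495
grip_force: 54.9
```

```bash
cat > s4.py <<'E'
from h import *
from ik import *
s=log(); q0=s["joint_positions"]; rg=R.from_quat(s["eef_rot"]); a=np.degrees(np.arccos(-rg.as_matrix()[2,2])); print("q",q0.round(2),s["ee_pos"].round(3),"tilt",a.round(1),s["ft_force"].round(2),s["width"].round(4))
zt=rg.inv().apply([0,0,1])
res=[]
for h0 in(-30,-15,0):
  for p in([.5,-.2,.5],[.55,-.1,.5],[.6,0,.5]):
    dd=np.array(td(a,h0)); ra=frame(dd,-np.array(yd(h0))); q=q0
    for f in np.linspace(0,1,7)[1:]:
      q,e=ik(s["ee_pos"]+f*(np.array(p)-s["ee_pos"]),rg*R.from_rotvec(f*(rg.inv()*ra).as_rotvec()),q,.03)
    if e>.02: continue
    for h in(-20,0,20):
     for rr in(.6,.68):
      for z in(.6,.7):
       du=np.array(td(180-a,h))
       for qb in many([rr*np.cos(np.radians(h)),rr*np.sin(np.radians(h)),z],frame(du,np.array(yd(h))),2)+[ik([rr*np.cos(np.radians(h)),rr*np.sin(np.radians(h)),z],frame(du,np.array(yd(h))),q+[0,.5,0,.5,2.8,.4,0],.02)[0]]:
        t=[];zm=9;ang=0;To=None
        for u in np.linspace(0,1,13):
            P,T=fk(q+u*(qb-q)); c=T.apply(zt); m=np.cross(-c*.06,[0,0,-1]); t.append(abs(m@T.as_matrix()[:,1])); zm=min(zm,(P-c*.135)[2]-.04,P[2]-.05)
            if To is not None: ang+=np.degrees((To.inv()*T).magnitude())
            To=T
        if zm>.24 and fk(qb)[1].apply(zt)[2]<-.97: res.append((np.abs(qb-q)[[0,1,2,3]].max()+20*max(t),ang.round(0),max(t).round(4),zm.round(3),h0,p,h,rr,z,q.round(2).tolist(),qb.round(2).tolist()))
res.sort(key=lambda x:x[0])
for x in res[:6]:print(x)
E
python3 s4.py
```

```text
Traceback (most recent call last):
  File "s4.py", line 3, in <module>
    s=log(); q0=s["joint_positions"]; rg=R.from_quat(s["eef_rot"]); a=np.degrees(np.arccos(-rg.as_matrix()[2,2])); print("q",q0.round(2),s["ee_pos"].round(3),"tilt",a.round(1),s["ft_force"].round(2),s["width"].round(4))
                                                                                                                                                                                                       ^^^^^^^^^^^^^^^^
AttributeError: 'float' object has no attribute 'round'
```

```bash
sed -i 's/,s\["width"\].round(4)//' s4.py; time timeout 550 python3 s4.py
```

```text
q [ 1.   -0.08 -0.38  1.79 -0.41  1.07 -0.69] [ 0.501 -0.266  0.345] tilt 28.7 [ 0.89  0.29 -3.19]
(np.float64(0.5654701582871331), np.float64(181.0), np.float64(0.0061), np.float64(0.312), -15, [0.6, 0, 0.5], -20, 0.68, 0.7, [0.85, -0.06, -0.96, 1.44, 0.13, 1.27, -1.96], [0.85, 0.35, -0.67, 1.88, 3.26, 1.66, -1.33])
(np.float64(0.5890826543524721), np.float64(183.0), np.float64(0.0073), np.float64(0.312), -15, [0.6, 0, 0.5], 0, 0.68, 0.7, [0.85, -0.06, -0.96, 1.44, 0.13, 1.27, -1.96], [0.6, 0.38, -0.8, 1.88, 3.3, 1.65, -1.29])
(np.float64(0.649788524609328), np.float64(182.0), np.float64(0.0055), np.float64(0.315), -30, [0.55, -0.1, 0.5], -20, 0.68, 0.7, [1.04, -0.19, -0.9, 1.51, 0.04, 1.29, -1.98], [0.86, 0.35, -0.69, 1.88, 3.27, 1.66, -1.33])
(np.float64(0.6573695973140101), np.float64(183.0), np.float64(0.0059), np.float64(0.316), -30, [0.6, 0, 0.5], 0, 0.68, 0.6, [0.81, 0.02, -1.06, 1.39, 0.36, 1.38, -2.35], [0.51, 0.53, -0.69, 1.93, 3.38, 1.84, -1.25])
(np.float64(0.6578919873733685), np.float64(183.0), np.float64(0.0048), np.float64(0.31), -30, [0.55, -0.1, 0.5], -20, 0.6, 0.7, [1.04, -0.19, -0.9, 1.51, 0.04, 1.29, -1.98], [0.99, 0.18, -0.78, 2.07, 3.19, 1.7, -1.39])
(np.float64(0.6662268877272486), np.float64(181.0), np.float64(0.0061), np.float64(0.316), -30, [0.6, 0, 0.5], -20, 0.68, 0.6, [0.81, 0.02, -1.06, 1.39, 0.36, 1.38, -2.35], [0.77, 0.5, -0.59, 1.94, 3.33, 1.85, -1.29])
real	1m27.292s
user	1m27.759s
sys	0m0.080s
```

```bash
python3 - <<'E'
from h import *
go([.6,0,.5],frame(td(28.7,-15),-np.array(yd(-15))))
E
```

```text
turn [-2.09 -0.01  4.01] shift [ 4.82 -6.24 -1.84] rows>= 7.8
```

>>> {"api": "drive_tool", "payload": {"series": [-0.2,0,0.4,0.5,-0.6,-0.2,-1,-0.45,0,0.9,1.05,-1.3,-0.4,-1,-0.7,0,1.35,1.6,-2.1,-0.6,-1,-0.95,0,1.8,2.15,-2.8,-0.8,-1,-1.2,0,2.3,2.75,-3.55,-1.05,-1,-1.45,0,2.8,3.35,-4.35,-1.3,-1,-1.7,0,3.25,3.9,-5.05,-1.5,-1,-1.9,0,3.65,4.4,-5.7,-1.7,-1,-2.1,0,4,4.8,-6.2,-1.85,-1,-2.1,0,4,4.8,-6.2,-1.85,-1]}}

```text
time: 6.28
ee_pos: [0.5995, 0.0055, 0.4952]
eef_rot: [0.961, -0.124, 0.244, 0.029]
ft_force: [-0.3, 0.9, -5.7]
width: 0.0494
grip_force: 54.9
```

```bash
cat > s5.py <<'E'
from h import *
from ik import *
import json
s=log(); q0=s["joint_positions"]; T0=R.from_quat(s["eef_rot"]); p0=s["ee_pos"]; print(q0.round(2),p0.round(3))
a=28.7; zt=frame(td(a,0),-np.array(yd(0))).inv().apply([0,0,1])
best=[]
for h in(-40,-30,-20,-10,0):
  for rr in(.6,.68):
    P=[rr*np.cos(np.radians(h)),rr*np.sin(np.radians(h)),.68]
    q,e=ik(P,frame(td(180-a,h),yd(h)),q0+[0,.4,.2,.4,3.1,.4,.5],.02,.08); best.append((np.abs(q-q0)[[0,1,2,3,5,6]].max(),e,h,rr,q))
best.sort(key=lambda b:b[0]+10*b[1]); b=best[0]; print(b[2:4],b[1],b[4].round(2)); qb=b[4]
json.dump([q0.tolist(),qb.tolist()],open("flip.json","w"))
N=36
S=[(1-np.cos(np.pi*i/N))/2*.35+.65*i/N for i in range(N+1)]
Fr=[fk(q0+u*(qb-q0)) for u in S]
for i in range(0,N+1,6): print(i,Fr[i][0].round(3),"tin z",Fr[i][1].apply(zt).round(2))
print("max deg/row",max(np.degrees((Fr[i][1].inv()*Fr[i+1][1]).magnitude()) for i in range(N)),"mm",max(np.linalg.norm(Fr[i+1][0]-Fr[i][0])*1000 for i in range(N)))
for k in range(0,N,9):
    Pk,Tk=Fr[k]; out=[]
    for i in range(k+1,k+10):
        out+=[*np.round((Tk.inv()*Fr[i][1]).as_rotvec(degrees=True)/5,1),*np.round(Tk.inv().apply(Fr[i][0]-Pk)/.04,2),-1]
    print([float(x) for x in out])
E
python3 s5.py
```

```text
[ 0.85 -0.06 -0.96  1.45  0.13  1.27 -1.97] [0.599 0.005 0.495]
(-40, 0.68) 7.570950688622111e-05 [ 1.08  0.35 -0.53  1.9   3.23  1.71 -1.36]
0 [0.599 0.006 0.495] tin z [ 0.   -0.01  1.  ]
6 [ 0.573 -0.182  0.474] tin z [0.16 0.38 0.91]
12 [ 0.508 -0.38   0.507] tin z [0.41 0.72 0.56]
18 [ 0.446 -0.509  0.598] tin z [ 0.57  0.82 -0.05]
24 [ 0.441 -0.537  0.685] tin z [ 0.48  0.61 -0.62]
30 [ 0.481 -0.496  0.709] tin z [ 0.22  0.29 -0.93]
36 [ 0.521 -0.437  0.68 ] tin z [ 0.  0. -1.]
max deg/row 6.251192275362758 mm 35.92202842218489
[-0.7, -0.0, -0.2, 0.06, 0.68, 0.19, -1.0, -1.4, -0.0, -0.4, 0.11, 1.41, 0.35, -1.0, -2.2, -0.1, -0.6, 0.15, 2.18, 0.5, -1.0, -3.0, -0.2, -0.9, 0.19, 3.0, 0.61, -1.0, -3.8, -0.3, -1.1, 0.22, 3.84, 0.68, -1.0, -4.7, -0.4, -1.4, 0.25, 4.71, 0.71, -1.0, -5.7, -0.5, -1.7, 0.27, 5.6, 0.69, -1.0, -6.6, -0.7, -2.1, 0.28, 6.49, 0.62, -1.0, -7.6, -1.0, -2.4, 0.3, 7.38, 0.5, -1.0]
[-1.0, -0.2, -0.4, -0.16, 0.78, 0.4, -1.0, -2.0, -0.5, -0.9, -0.32, 1.57, 0.74, -1.0, -3.1, -0.7, -1.3, -0.47, 2.37, 1.02, -1.0, -4.1, -1.0, -1.9, -0.61, 3.16, 1.23, -1.0, -5.2, -1.3, -2
[... 269 characters left out ...]
.82, 0.52, -1.0, -3.1, -0.8, -1.9, -0.33, 1.2, 0.66, -1.0, -4.1, -1.0, -2.5, -0.36, 1.56, 0.73, -1.0, -5.1, -1.2, -3.1, -0.34, 1.88, 0.74, -1.0, -6.0, -1.3, -3.7, -0.29, 2.16, 0.69, -1.0, -7.0, -1.5, -4.2, -0.21, 2.4, 0.58, -1.0, -7.9, -1.6, -4.7, -0.09, 2.59, 0.44, -1.0, -8.8, -1.7, -5.2, 0.05, 2.73, 0.25, -1.0]
[-0.9, -0.1, -0.4, 0.04, 0.26, -0.08, -1.0, -1.7, -0.2, -0.8, 0.11, 0.51, -0.22, -1.0, -2.5, -0.3, -1.2, 0.18, 0.75, -0.39, -1.0, -3.3, -0.3, -1.5, 0.27, 0.97, -0.6, -1.0, -4.0, -0.4, -1.8, 0.37, 1.17, -0.84, -1.0, -4.7, -0.4, -2.1, 0.46, 1.34, -1.09, -1.0, -5.4, -0.4, -2.3, 0.56, 1.5, -1.37, -1.0, -6.0, -0.4, -2.5, 0.65, 1.63, -1.64, -1.0, -6.6, -0.5, -2.6, 0.74, 1.74, -1.93, -1.0]
```

>>> {"api": "drive_tool", "payload": {"series": [-0.7,0,-0.2,0.05,0.7,0.2,-1,-1.4,0,-0.4,0.1,1.4,0.35,-1,-2.2,-0.1,-0.6,0.15,2.2,0.5,-1,-3,-0.2,-0.9,0.2,3,0.6,-1,-3.8,-0.3,-1.1,0.2,3.85,0.7,-1,-4.7,-0.4,-1.4,0.25,4.7,0.7,-1,-5.7,-0.5,-1.7,0.25,5.6,0.7,-1,-6.6,-0.7,-2.1,0.3,6.5,0.6,-1,-7.6,-1,-2.4,0.3,7.4,0.5,-1]}}

```text
time: 7.03
ee_pos: [0.5407, -0.2942, 0.4793]
eef_rot: [0.916, -0.1, 0.141, 0.362]
ft_force: [-0.9, -0.3, -4.9]
width: 0.0497
grip_force: 54.9
```

```bash
python3 -c "
from h import *
s=log();print(s['joint_positions'].round(2),s['width'],R.from_quat(s['eef_rot']).as_matrix().round(2))
import json;a,b=map(np.array,json.load(open('flip.json')));from ik import fk;P,T=fk(a+.205*(b-a));print(P.round(3),T.as_matrix().round(2),(a+.205*(b-a)).round(2))"
```

```text
[ 0.92  0.03 -0.88  1.54  0.8   1.36 -1.83] 0.04969103297952064 [[ 0.94 -0.28  0.19]
 [-0.08 -0.72 -0.69]
 [ 0.33  0.63 -0.7 ]]
[ 0.547 -0.274  0.48 ] [[ 0.93 -0.29  0.21]
 [-0.08 -0.74 -0.67]
 [ 0.35  0.61 -0.71]] [ 0.89  0.02 -0.87  1.54  0.76  1.36 -1.84]
```

Joints follow the plan. Continuing with the next three parts.

>>> {"api": "drive_tool", "payload": {"series": [-1,-0.2,-0.4,-0.15,0.8,0.4,-1,-2,-0.5,-0.9,-0.3,1.55,0.75,-1,-3.1,-0.7,-1.3,-0.45,2.35,1,-1,-4.1,-1,-1.9,-0.6,3.15,1.25,-1,-5.2,-1.3,-2.4,-0.75,3.95,1.4,-1,-6.2,-1.6,-2.9,-0.85,4.65,1.45,-1,-7.3,-2,-3.5,-0.9,5.35,1.5,-1,-8.3,-2.3,-4.1,-0.95,6,1.45,-1,-9.4,-2.6,-4.7,-0.95,6.6,1.35,-1]}}

```text
time: 7.78
ee_pos: [0.4399, -0.5183, 0.5953]
eef_rot: [0.709, -0.003, -0.086, 0.7]
ft_force: [-0.1, -0.5, -4.6]
width: 0.0496
grip_force: 54.9
```

>>> {"api": "drive_tool", "payload": {"series": [-1,-0.3,-0.6,-0.15,0.4,0.3,-1,-2.1,-0.5,-1.2,-0.25,0.8,0.5,-1,-3.1,-0.8,-1.9,-0.35,1.2,0.65,-1,-4.1,-1,-2.5,-0.35,1.55,0.75,-1,-5.1,-1.2,-3.1,-0.35,1.9,0.75,-1,-6,-1.3,-3.7,-0.3,2.15,0.7,-1,-7,-1.5,-4.2,-0.2,2.4,0.6,-1,-7.9,-1.6,-4.7,-0.1,2.6,0.45,-1,-8.8,-1.7,-5.2,0.05,2.75,0.25,-1]}}

```text
time: 8.53
ee_pos: [0.4538, -0.5302, 0.704]
eef_rot: [0.372, 0.135, -0.283, 0.874]
ft_force: [0.4, -1.0, -5.5]
width: 0.0496
grip_force: 54.9
```

```bash
python3 -c "
from h import *
s=log();print(s['joint_positions'].round(2),s['width'])
h=-40;P=.68*np.cos(np.radians(h)),.68*np.sin(np.radians(h)),.68
go(P,frame(td(180-28.7,h),yd(h)))
import json;a,b=map(np.array,json.load(open('flip.json')));print((a+.795*(b-a)).round(2))"
```

```text
[ 0.95  0.25 -0.52  1.81  2.55  1.6  -1.52] 0.049574419578241796
turn [-6.66 -0.43 -2.5 ] shift [ 0.7   1.96 -2.06] rows>= 5.0
[ 1.03  0.26 -0.62  1.81  2.6   1.62 -1.49]
```

>>> {"api": "drive_tool", "payload": {"series": [-0.9,-0.1,-0.4,0.05,0.25,-0.1,-1,-1.7,-0.2,-0.8,0.1,0.5,-0.2,-1,-2.5,-0.3,-1.2,0.2,0.75,-0.4,-1,-3.3,-0.3,-1.5,0.25,1,-0.6,-1,-4,-0.4,-1.8,0.35,1.2,-0.85,-1,-4.7,-0.4,-2.1,0.45,1.4,-1.1,-1,-5.4,-0.4,-2.3,0.55,1.6,-1.4,-1,-6.1,-0.4,-2.4,0.65,1.8,-1.7,-1,-6.6,-0.4,-2.5,0.7,1.95,-2,-1,-6.6,-0.4,-2.5,0.7,1.95,-2,-1]}}

```text
time: 9.37
ee_pos: [0.5215, -0.4384, 0.6803]
eef_rot: [0.088, 0.234, -0.33, 0.91]
ft_force: [0.0, -1.0, -5.4]
width: 0.0498
grip_force: 54.9
```

>>> {"api": "drive_tool", "payload": {"series": [0,0,0,0,0,0,-1,0,0,0,0,0,0,-1,0,0,0,0,0,0,-1,0,0,0,0,0,0,-1,0,0,0,0,0,0,-1,0,0,0,0,0,0,-1,0,0,0,0,0,0,-1,0,0,0,0,0,0,-1,0,0,0,0,0,0,-1,0,0,0,0,0,0,-1]}}

```text
time: 10.2
ee_pos: [0.5205, -0.4387, 0.6832]
eef_rot: [0.089, 0.232, -0.331, 0.911]
ft_force: [-0.2, 0.3, -4.9]
width: 0.0499
grip_force: 54.9
```

>>> {"api": "drive_tool", "payload": {"series": [0,0,0,0,0,0,-1,0,0,0,0,0,0,-1,0,0,0,0,0,0,-1,0,0,0,0,0,0,-1,0,0,0,0,0,0,-1,0,0,0,0,0,0,-1,0,0,0,0,0,0,-1,0,0,0,0,0,0,-1,0,0,0,0,0,0,-1,0,0,0,0,0,0,-1]}}

```text
time: 11.03
ee_pos: [0.5205, -0.4387, 0.6831]
eef_rot: [0.089, 0.232, -0.331, 0.911]
ft_force: [-0.2, -1.0, -4.1]
width: 0.0495
grip_force: 54.9
```

```bash
python3 - <<'E'
from h import *
s=log(); print(s["joint_positions"].round(2),s["ee_pos"].round(3))
zt=frame(td(28.7,0),-np.array(yd(0))).inv().apply([0,0,1]); print("tin z",R.from_quat(s["eef_rot"]).apply(zt).round(3))
cv2.imwrite("pics/inv.png",cv2.cvtColor(camera("scene"),cv2.COLOR_RGB2BGR)); cv2.imwrite("pics/invt.png",cv2.cvtColor(camera("top"),cv2.COLOR_RGB2BGR))
E
```

```text
[ 0.92  0.32 -0.36  1.91  3.18  1.71 -1.42] [ 0.521 -0.439  0.683]
tin z [ 0.005  0.006 -1.   ]
```

View pics/inv.png

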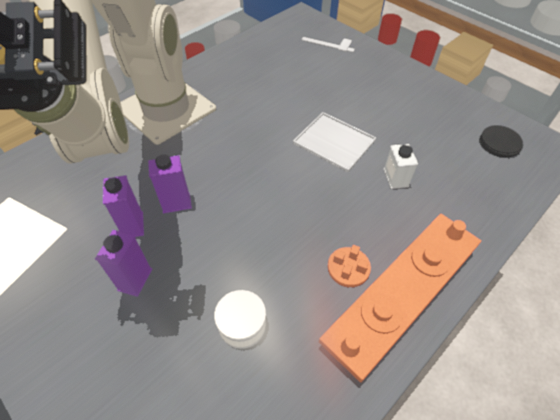

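The picture shows the arm raised at the upper left with the tin cut off at the image edge; the bystanders (filler at (241,318), pattern (349,267), short tin (400,167)) are undisturbed. The pose gives the tin's axis as straight down. I'll hold a little longer and work out the way back.

>>> {"api": "drive_tool", "payload": {"series": [0,0,0,0,0,0,-1,0,0,0,0,0,0,-1,0,0,0,0,0,0,-1,0,0,0,0,0,0,-1,0,0,0,0,0,0,-1,0,0,0,0,0,0,-1,0,0,0,0,0,0,-1,0,0,0,0,0,0,-1]}}

```text
time: 11.8
ee_pos: [0.5205, -0.4387, 0.6831]
eef_rot: [0.089, 0.232, -0.331, 0.911]
ft_force: [0.4, -0.6, -5.2]
width: 0.0496
grip_force: 54.9
```

```bash
cat > s6.py <<'E'
from h import *
from ik import *
import json
s=log(); q0=s["joint_positions"]; qb=np.array(json.load(open("flip.json"))[0]); print(s["time"])
N=36
S=[(1-np.cos(np.pi*i/N))/2*.35+.65*i/N for i in range(N+1)]
Fr=[fk(q0+u*(qb-q0)) for u in S]
for k in range(0,N,9):
    Pk,Tk=Fr[k]; 
    print([float(x) for i in range(k+1,k+10) for x in [*np.round((Tk.inv()*Fr[i][1]).as_rotvec(degrees=True)/5,1),*np.round(Tk.inv().apply(Fr[i][0]-Pk)/.04,2),-1]])
E
python3 s6.py
```

```text
11.8
[0.6, 0.0, 0.2, -0.06, -0.27, 0.17, -1.0, 1.2, 0.0, 0.4, -0.11, -0.56, 0.32, -1.0, 1.9, 0.0, 0.6, -0.17, -0.86, 0.45, -1.0, 2.6, 0.0, 0.8, -0.22, -1.17, 0.56, -1.0, 3.4, 0.1, 1.1, -0.26, -1.49, 0.64, -1.0, 4.2, 0.1, 1.5, -0.3, -1.8, 0.68, -1.0, 5.0, 0.1, 1.9, -0.32, -2.11, 0.69, -1.0, 5.8, 0.2, 2.3, -0.33, -2.41, 0.65, -1.0, 6.7, 0.2, 2.7, -0.31, -2.68, 0.56, -1.0]
[0.9, 0.1, 0.5, -0.03, -0.28, 0.02, -1.0, 1.9, 0.2, 1.0, -0.03, -0.55, -0.01, -1.0, 2.8, 0.3, 1.5, -0.0, -0.81, -0.11, -1.0, 3.8, 0.5, 2.1, 0.06, -1.05, -0.28, -1.0, 4.8, 0.7, 2.7, 0.16, -1.27, -0.52, -1.0, 5.8, 0.9, 3.3, 0.28, -1.44, -0.83, -1.0, 6.8, 1.1, 3.9, 0.44, -1.57, -1.2, -1.0, 7.9, 1.3, 4.6, 0.61, -1.64, -1.64, -1.0, 8.9, 1.6, 5.2, 0.8, -1.64, -2.14, -1.0]
[1.1, 0.3, 0.6, 0.18, -0.42, -0.38, -1.0, 2.1, 0.6, 1.2, 0.39, -0.83, -0.84, -1.0, 3.2, 0.9, 1.7, 0.63, -1.22, -1.37, -1.0, 4.2, 1.1, 2.3, 0.88, -1.59, -1.98, -1.0, 5.3, 1.4, 2.8, 1.14, -1.92, -2.66, -1.0, 6.4, 1.7, 3.3, 1.39, -2.2, -3.4, -1.0, 7.4, 2.0, 3.7, 1.63, -2.45, -4.18, -1.0, 8.4, 2.3, 4.1, 1.86, -2.65, -5.01, -1.0, 9.4, 2.6, 4.5, 2.06, -2.8, -5.87, -1.0]
[1.0, 0.2, 0.4, 0.15, -0.76, -0.45, -1.0, 1.9, 0.4, 0.7, 0.29, -1.5, -0.94, -1.0, 2.9, 0.5, 1.0, 0.41, -2.2, -1.47, -1.0, 3.7, 0.6, 1.3, 0.53, -2.85, -2.03, -1.0, 4.6, 0.7, 1.5, 0.62, -3.47, -2.61, -1.0, 5.4, 0.8, 1.7, 0.69, -4.04, -3.19, -1.0, 6.2, 0.9, 1.9, 0.75, -4.56, -3.77, -1.0, 6.9, 0.9, 2.1, 0.79, -5.03, -4.35, -1.0, 7.6, 0.9, 2.2, 0.82, -5.46, -4.91, -1.0]
```

>>> {"api": "drive_tool", "payload": {"series": [0.6,0,0.2,-0.05,-0.25,0.15,-1,1.2,0,0.4,-0.1,-0.55,0.3,-1,1.9,0,0.6,-0.15,-0.85,0.45,-1,2.6,0,0.8,-0.2,-1.15,0.55,-1,3.4,0.1,1.1,-0.25,-1.5,0.65,-1,4.2,0.1,1.5,-0.3,-1.8,0.7,-1,5,0.1,1.9,-0.3,-2.1,0.7,-1,5.8,0.2,2.3,-0.35,-2.4,0.65,-1,6.7,0.2,2.7,-0.3,-2.7,0.55,-1]}}

```text
time: 12.55
ee_pos: [0.4501, -0.5217, 0.7075]
eef_rot: [0.378, 0.121, -0.274, 0.876]
ft_force: [-0.2, -0.2, -3.9]
width: 0.0492
grip_force: 54.9
```

>>> {"api": "drive_tool", "payload": {"series": [0.9,0.1,0.5,-0.05,-0.3,0,-1,1.9,0.2,1,-0.05,-0.55,0,-1,2.8,0.3,1.5,0,-0.8,-0.1,-1,3.8,0.5,2.1,0.05,-1.05,-0.3,-1,4.8,0.7,2.7,0.15,-1.25,-0.5,-1,5.8,0.9,3.3,0.3,-1.45,-0.85,-1,6.8,1.1,3.9,0.45,-1.55,-1.2,-1,7.9,1.3,4.6,0.6,-1.65,-1.65,-1,8.9,1.6,5.2,0.8,-1.65,-2.15,-1]}}

```text
time: 13.3
ee_pos: [0.4383, -0.5085, 0.5943]
eef_rot: [0.714, -0.018, -0.074, 0.696]
ft_force: [-0.6, -1.2, -4.9]
width: 0.0496
grip_force: 54.9
```

>>> {"api": "drive_tool", "payload": {"series": [1.1,0.3,0.6,0.2,-0.4,-0.4,-1,2.1,0.6,1.2,0.4,-0.85,-0.85,-1,3.2,0.9,1.7,0.65,-1.2,-1.35,-1,4.2,1.1,2.3,0.9,-1.6,-2,-1,5.3,1.4,2.8,1.15,-1.9,-2.65,-1,6.4,1.7,3.3,1.4,-2.2,-3.4,-1,7.4,2,3.7,1.65,-2.45,-4.2,-1,8.4,2.3,4.1,1.85,-2.65,-5,-1,9.4,2.6,4.5,2.05,-2.8,-5.85,-1]}}

```text
time: 14.05
ee_pos: [0.541, -0.2827, 0.4795]
eef_rot: [0.917, -0.103, 0.15, 0.355]
ft_force: [-0.9, -0.6, -4.7]
width: 0.0497
grip_force: 54.9
```

```bash
python3 - <<'E'
from h import *
from ik import *
s=log(); print(s["joint_positions"].round(2),s["width"])
go([.59,.0,.48],frame(td(28.7,-10),-np.array(yd(-10))))
q,e=ik([.59,.0,.48],frame(td(28.7,-10),-np.array(yd(-10))),s["joint_positions"],.03); print(q.round(2),e)
for h in (20,30,40):
  q2=q
  for z in(.48,.35,.25,.14): q2,e=ik([.485,.27,z],frame(td(28.7,h),-np.array(yd(h))),q2,.03); print(h,z,q2.round(2),round(e,4))
E
```

```text
[ 0.93  0.01 -0.9   1.55  0.77  1.35 -1.85] 0.0497430845315622
turn [7.86 1.27 1.46] shift [ 0.56 -5.49 -4.58] rows>= 6.9
[ 0.81 -0.12 -0.86  1.52  0.03  1.21 -1.82] 0.0016583658420287512
20 0.48 [ 0.53 -0.27 -0.93  1.58 -0.19  1.22 -1.64] 0.0008
20 0.35 [ 0.52 -0.28 -0.97  1.85 -0.2   0.96 -1.64] 0.0006
20 0.25 [ 0.55 -0.21 -1.09  2.01 -0.11  0.74 -1.73] 0.0006
20 0.14 [ 0.39  0.05 -1.06  2.14  0.38  0.52 -2.17] 0.0035
30 0.48 [ 0.5  -0.26 -0.86  1.59 -0.27  1.23 -1.42] 0.0013
30 0.35 [ 0.48 -0.26 -0.89  1.86 -0.29  0.96 -1.39] 0.0006
30 0.25 [ 0.48 -0.18 -0.97  2.02 -0.23  0.73 -1.44] 0.0004
30 0.14 [ 0.38  0.03 -0.98  2.15  0.13  0.47 -1.74] 0.0026
40 0.48 [ 0.49 -0.23 -0.82  1.58 -0.34  1.25 -1.2 ] 0.0018
40 0.35 [ 0.47 -0.23 -0.84  1.85 -0.38  0.99 -1.14] 0.0006
40 0.25 [ 0.46 -0.15 -0.9   2.01 -0.34  0.76 -1.15] 0.0004
40 0.14 [ 0.37  0.04 -0.91  2.15 -0.11  0.48 -1.32] 0.0015
```

>>> {"api": "drive_tool", "payload": {"series": [1,0.2,0.4,0.15,-0.75,-0.45,-1,1.9,0.4,0.7,0.25,-1.5,-0.95,-1,2.9,0.5,0.9,0.35,-2.2,-1.45,-1,3.7,0.6,1.1,0.4,-2.85,-2,-1,4.6,0.8,1.2,0.45,-3.5,-2.6,-1,5.5,0.9,1.3,0.5,-4.1,-3.2,-1,6.3,1.1,1.4,0.55,-4.6,-3.75,-1,7.2,1.2,1.4,0.55,-5.1,-4.2,-1,7.85,1.3,1.5,0.55,-5.5,-4.6,-1,7.85,1.3,1.5,0.55,-5.5,-4.6,-1]}}

```text
time: 14.88
ee_pos: [0.5888, 0.003, 0.4796]
eef_rot: [0.965, -0.083, 0.248, 0.023]
ft_force: [-0.5, 1.3, -4.0]
width: 0.05
grip_force: 54.9
```

```bash
python3 - <<'E'
from h import *
s=log(); print(s["joint_positions"].round(2))
h=40; rot=frame(td(28.7,h),-np.array(yd(h))); d=np.array(td(28.7,h))
g=np.array([.48,.272,0]); go(g+[0,0,.30]-.003*d,rot)
E
```

```text
[ 0.86 -0.13 -0.9   1.52  0.01  1.21 -1.81]
turn [ 4.83 -0.02 -8.73] shift [-5.51 -6.14  2.  ] rows>= 8.1
```

>>> {"api": "drive_tool", "payload": {"series": [0.4,0,-0.7,-0.4,-0.5,0.15,-1,0.95,0,-1.7,-1.1,-1.2,0.4,-1,1.5,0,-2.7,-1.7,-1.9,0.6,-1,2.05,0,-3.75,-2.35,-2.6,0.85,-1,2.6,0,-4.75,-3,-3.35,1.1,-1,3.2,0,-5.8,-3.65,-4.05,1.3,-1,3.75,0,-6.8,-4.3,-4.8,1.55,-1,4.3,0,-7.8,-4.9,-5.5,1.8,-1,4.8,0,-8.7,-5.5,-6.1,2,-1,4.8,0,-8.7,-5.5,-6.1,2,-1]}}

```text
time: 15.72
ee_pos: [0.4759, 0.2691, 0.2971]
eef_rot: [0.911, 0.334, 0.229, -0.083]
ft_force: [-1.3, 0.9, -5.6]
width: 0.0493
grip_force: 54.9
```

```bash
python3 - <<'E'
from h import *
s=log(); print(s["joint_positions"].round(2))
cv2.imwrite("pics/pl.png",cv2.resize(np.hstack([cv2.cvtColor(camera("scene"),cv2.COLOR_RGB2BGR)[20:300,180:460],cv2.cvtColor(camera("top"),cv2.COLOR_RGB2BGR)[100:380,40:320]]),None,fx=1.42,fy=1.42))
h=40; rot=frame(td(28.7,h),-np.array(yd(h))); d=np.array(td(28.7,h))
go(np.array([.48,.272,.155])-.003*d,rot)
E
```

```text
[ 0.49 -0.23 -0.89  1.95 -0.4   0.89 -1.11]
turn [ 0.07  0.04 -0.04] shift [-1.63 -0.13  3.17] rows>= 3.4
```

View pics/pl.png

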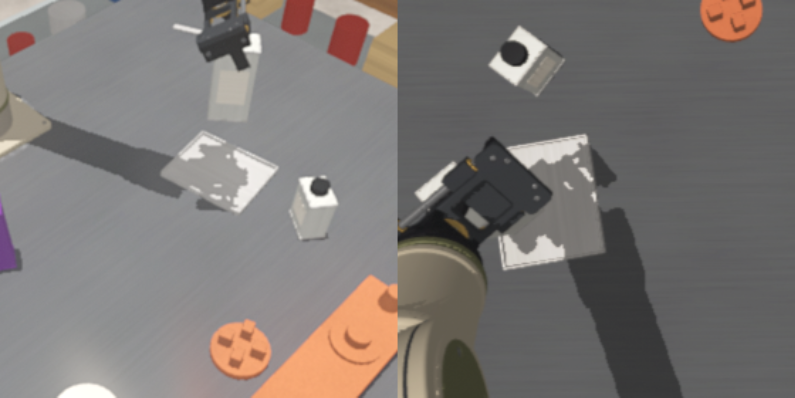

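The crops show the tin held above the tray: scene crop (235,80), top crop (437,180). I'll compare its outline with the expected upright tin.

```bash
python3 - <<'E'
from h import *
s=telemetry.read_state(); Rt=R.from_quat(s["eef_rot"]); g=s["ee_pos"]+Rt.apply([0,0,.003])
t0=frame(td(28.7,0),-np.array(yd(0))); tin=Rt*t0.inv()   # tin orientation
print(tin.as_matrix().round(3).tolist())
o=g-tin.apply([0,0,.135])
print("origin",o)
for n,(x0,y0,ox) in(("scene",(180,20,0)),("top",(40,100,398))):
    for nm,p in(("cap",[0,0,.168]),*[(f"{a}{b}{z}",[a*.036,b*.025,z]) for z in(0,.15) for a in(1,-1) for b in(1,-1)]):
        u=pix(n,o+tin.apply(p)); print(n,nm,((u-[x0,y0])*1.42+[ox,0]).round(0))
E
```

```text
[[0.77, -0.638, 0.001], [0.638, 0.77, 0.005], [-0.004, -0.003, 1.0]]
origin [0.48045474 0.26580719 0.16281669]
scene cap [244.  30.]
scene 110 [250. 106.]
scene 1-10 [250. 123.]
scene -110 [211. 103.]
scene -1-10 [211. 120.]
scene 110.15 [264.  33.]
scene 1-10.15 [264.  50.]
scene -110.15 [221.  30.]
scene -1-10.15 [220.  47.]
top cap [442. 199.]
top 110 [478. 189.]
top 1-10 [508. 164.]
top -110 [513. 231.]
top -1-10 [542. 206.]
top 110.15 [411. 188.]
top 1-10.15 [449. 157.]
top -110.15 [454. 242.]
top -1-10.15 [492. 210.]
```

The outline matches within about 2 px, so the tin is upright in the grip. Lowering.

>>> {"api": "drive_tool", "payload": {"series": [0,0,0,-0.3,0,0.5,-1,0,0,0,-0.6,0,1.15,-1,0,0,0,-0.9,0,1.75,-1,0,0,0,-1.2,-0.1,2.35,-1,0,0,0,-1.45,-0.1,2.85,-1,0,0,0,-1.6,-0.1,3.15,-1,0,0,0,-1.6,-0.1,3.15,-1,0,0,0,-1.6,-0.1,3.15,-1,0,0,0,-1.6,-0.1,3.15,-1]}}

```text
time: 16.57
ee_pos: [0.4829, 0.2703, 0.1617]
eef_rot: [0.912, 0.327, 0.234, -0.082]
ft_force: [0.2, -0.6, -5.0]
width: 0.0497
grip_force: 54.9
```

```bash
python3 - <<'E'
from h import *
s=log(); print(s["joint_positions"].round(2)); Rt=R.from_quat(s["eef_rot"]); t0=frame(td(28.7,0),-np.array(yd(0))); tin=Rt*t0.inv(); print(tin.apply([0,0,1]).round(4),s["ee_pos"]+Rt.apply([0,0,.003])-tin.apply([0,0,.135]))
h=40; d=np.array(td(28.7,h)); go(np.array([.478,.270,.139])-.003*d,frame(d,-np.array(yd(h))))
E
```

```text
[ 0.52 -0.01 -1.05  2.13 -0.16  0.53 -1.29]
[-0.0031  0.0027  1.    ] [0.48438901 0.27082676 0.02410891]
turn [ 0.09 -0.01 -0.07] shift [-0.36 -0.07  0.38] rows>= 0.5
```

>>> {"api": "drive_tool", "payload": {"series": [0,0,0,-0.05,0,0.1,-1,0,0,0,-0.1,0,0.2,-1,0,0,0,-0.15,0,0.28,-1,0,0,0,-0.17,0,0.32,-1,0,0,0,-0.17,0,0.32,-1]}}

```text
time: 16.98
ee_pos: [0.4815, 0.2705, 0.1451]
eef_rot: [0.912, 0.328, 0.233, -0.082]
ft_force: [-0.7, 0.4, -4.8]
width: 0.0492
grip_force: 54.9
```

>>> {"api": "drive_tool", "payload": {"series": [0,0,0,-0.01,0,0.02,-1,0,0,0,-0.02,0,0.04,-1,0,0,0,-0.02,0,0.04,-1]}}

```text
time: 17.23
ee_pos: [0.4819, 0.2707, 0.1438]
eef_rot: [0.912, 0.328, 0.233, -0.082]
ft_force: [0.3, -0.3, -4.9]
width: 0.0496
grip_force: 54.9
```

>>> {"api": "drive_tool", "payload": {"series": [0,0,0,-0.01,0,0.02,-1,0,0,0,-0.02,0,0.04,-1,0,0,0,-0.02,0,0.04,-1]}}

```text
time: 17.48
ee_pos: [0.482, 0.2706, 0.142]
eef_rot: [0.912, 0.328, 0.233, -0.082]
ft_force: [0.6, -0.2, -4.8]
width: 0.0496
grip_force: 54.9
```

>>> {"api": "drive_tool", "payload": {"series": [0,0,0,-0.01,0,0.02,-1,0,0,0,-0.01,0,0.02,-1,0,0,0,-0.01,0,0.02,-1]}}

```text
time: 17.73
ee_pos: [0.4824, 0.271, 0.1418]
eef_rot: [0.912, 0.328, 0.234, -0.082]
ft_force: [-1.6, -0.2, 2.1]
width: 0.0501
grip_force: 54.9
```

>>> {"api": "drive_tool", "payload": {"series": [0,0,0,-0.01,0,0.02,-1,0,0,0,-0.01,0,0.02,-1,0,0,0,-0.01,0,0.02,-1]}}

```text
time: 17.98
ee_pos: [0.4829, 0.2713, 0.1416]
eef_rot: [0.911, 0.328, 0.234, -0.082]
ft_force: [-5.8, -3.9, 13.9]
width: 0.05
grip_force: 54.9
```

>>> {"api": "drive_tool", "payload": {"series": [0,0,0,0.01,0,-0.02,-1,0,0,0,0.01,0,-0.02,-1,0,0,0,0.01,0,-0.02,0.3,0,0,0,0.01,0,-0.02,0.4,0,0,0,0.01,0,-0.02,0.6,0,0,0,0.01,0,-0.02,1,0,0,0,0.01,0,-0.02,1,0,0,0,0.01,0,-0.02,1]}}

```text
time: 18.65
ee_pos: [0.482, 0.2707, 0.1412]
eef_rot: [0.912, 0.328, 0.233, -0.082]
ft_force: [-0.4, -0.4, 0.3]
width: 0.0797
grip_force: 0.0
```

>>> {"api": "drive_tool", "payload": {"series": [0,0,0,0,0,-0.3,1,0,0,0,0,0,-0.8,1,0,0,0,0,0,-1.5,1,0,0,0,0,0,-2.3,1,0,0,0,0,0,-3.1,1,0,0,0,0,0,-3.9,1,0,0,0,0,0,-4.5,1,0,0,0,0,0,-5,1,0,0,0,0,0,-5,1,0,0,0,0,0,-5,1]}}

```text
time: 19.48
ee_pos: [0.4078, 0.2104, 0.3174]
eef_rot: [0.911, 0.328, 0.234, -0.082]
ft_force: [0.8, 0.0, -0.1]
width: 0.0871
grip_force: 0.0
```

```bash
python3 - <<'E'
from h import *
s=log(); print(s["ee_pos"],s["ft_force"],s["joint_vel"].round(3))
cv2.imwrite("pics/end.png",cv2.resize(np.hstack([cv2.cvtColor(camera("scene"),cv2.COLOR_RGB2BGR)[20:300,180:460],cv2.cvtColor(camera("top"),cv2.COLOR_RGB2BGR)[100:380,40:320]]),None,fx=1.42,fy=1.42))
E
```

```text
[0.40778722 0.21041045 0.31738253] [ 0.75071741  0.02483306 -0.13036309] [ 0.018  0.031 -0.038  0.026 -0.005 -0.014  0.005]
```

View pics/end.png

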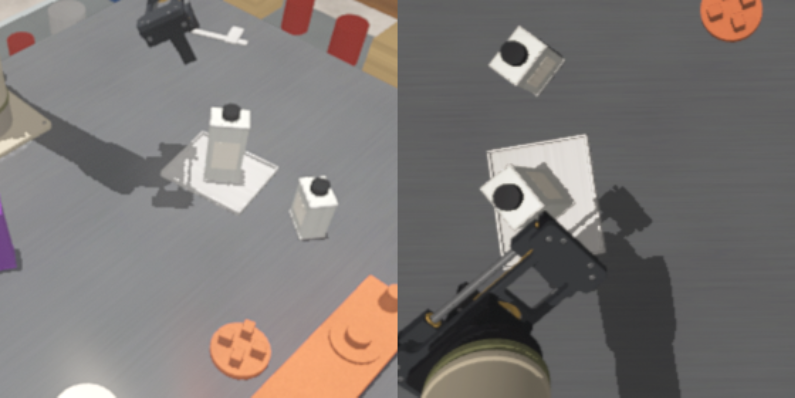

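The tin stands upright in the tray (scene crop (227,145)), released and clear of the gripper. The bystanders in the crop, the short tin and pattern, haven't moved. Handing in.

>>> {"api": "drive_tool", "payload": {"series": [0,0,0,0,0,0,1,0,0,0,0,0,0,1,0,0,0,0,0,0,1,0,0,0,0,0,0,1]}}

```text
time: 19.92
ee_pos: [0.4077, 0.2101, 0.3163]
eef_rot: [0.912, 0.328, 0.233, -0.082]
ft_force: [0.3, 0.3, 0.4]
width: 0.0872
grip_force: 0.0
```

```bash
python3 -c "
from bench import r
print(r.close_job())"
```

```text
the job is handed in; nothing more can be done
None
```

I turned the tall tin upside down, held it there for about 2.4 s, then stood it upright and released it in the drip tray; I handed the job in at about 20 s, and no verdict came back.

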